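# Raise the inspection chest's heavy flap with its lifting bar

## Task

Lever open the heavy steel flap of the inspection chest: with the fingertips press down the long end of the white bar that rests on its pivot, smoothly, until the flap's free edge has risen at least 40 mm, and finish the program while still pressing, holding the flap open. Do not touch the flap itself, do not lift or pull the bar off its rest, never let the flap drop, and leave the two packs and the tape roll where they are.

Things in the scene. Friction and masses are not known exactly. Their poses are not given: they have to be found in the camera images.
- station: Fixed grey station: an open-topped chest (200 x 185 mm, 142 mm high) and beside it a pedestal with the bar's pivot rod between two upright cheeks. Origin on the bench right under the pivot rod; own +y points from the pivot to the chest (its walls from y = 135 to 320 mm), z up. Its place and yaw vary.
- rest (a point): Top of the station's pivot rod (16 mm thick, along the station's x), 120 mm above the bench, where the bar rests. The cheeks beside it reach 145 mm above the bench and leave about 2 mm on either side of the bar.
- bar: Lifting bar: loose off-white steel box tube, 24 mm wide, 30 mm high, 0.6 kg, black cap on its long end, steel tongue at the short end. Rests level on the pivot rod, kept from sliding by two ribs. Origin on its underside at the pivot; own y along it: long end y = -280 mm, short end +123 mm, under the flap's edge; top face z = +30 mm (150 mm above the bench at rest). Let go, it returns to level.
- press (a point): Middle of the bar's top face, 240 mm from the pivot towards the long end, 40 mm from that end. Pressing here takes 5 to 13 N. It sinks about 80 mm, almost straight down, for the flap's free edge to rise 40 mm; about 105 mm down the long end meets the bench (edge about 50 mm up).
- pivot (a point): Point on the bar's underside that lies on the pivot rod (the bar's origin); at rest it coincides with rest.
- flap: Heavy steel plate 10 mm thick, 200 mm wide, 230 mm from hinge to free edge, about 3.6 kg (varies), lying level on the chest as its cover. Origin on the hinge, on its underside, at the chest's far rim; own -y points to the free edge, which overhangs the chest towards the pivot and lies over the bar's short end. Free hinge: it falls shut when not held.
- lip (a point): Middle of the flap's free edge, on its underside; 143 mm above the bench when shut. Its height tells how far the flap is raised.
- pack_large: Bystander: loose brown wrapped pack, 130 x 80 x 50 mm high; origin at the centre of its underside.
- pack_small: Bystander: loose brown wrapped pack, 110 x 70 x 40 mm high; origin at the centre of its underside.
- tape_roll: Bystander: loose brown roll of packing tape lying flat, 90 mm across, 64 mm hole, 50 mm high; origin at the centre of its underside.

How it is judged:
By the outcome, as a careful person would: the job done as asked, in the order asked, and still so for the second after the job is handed in, while the arm keeps its last pose, push and grip.
It also fails if it takes over 35 s, if anything falls off the work surface, if the arm or the gripper's body presses on something with over 40 N, if the wrist force passes 120 N, or if a joint passes its speed limit or range.

## Robot

A 6-joint arm with a two-finger parallel gripper is mounted at the origin on the work surface. World frame = base frame: x ahead of the robot, y to its left, z up, the work surface at z = 0. Lengths are in mm, angles in rad, forces in N, time in s.
With the tool pointing down it reaches from about 350 to 775 mm from the base axis. Payload 7.3 kg.
Tool frame: the origin (TCP) lies at the very end of the fingers, on their centre line; the grasp point (between the pads) lies 19 mm behind it; z points along the fingers, x is the direction in which the jaws open and shut, and the axes are right-handed (so a half turn about z gives the same grasp; the last joint's range is limited). The gripper opens to 92 mm and grips with 3 to 60 N. Pads are 19 mm wide; open, the fingers measure 130 mm over their backs; the gripper's body (75 mm by 190 mm) begins 47 mm behind the grasp point.
Start: joints at [-1.364, 0.342, 1.524, -0, 1.275, -0.146], TCP at [181.425, -492.676, 226.741] pointing down, gripper open.
Joint ranges: [-2.53, 2.53], [-0.77, 2.02], [0.04, 2.7], [-1, 4.14], [0.28, 2.66], [-3.11, 3.11]. Speed limits (rad/s): [2.57, 2.57, 3.14, 3.14, 3.14, 3.14].

## Interface

Orientations are given as [roll, pitch, yaw] about the fixed x, y, z axes, in that order (R = Rz(yaw) Ry(pitch) Rx(roll)).
In Python, from plant import bot, capture, camera_params gives the robot as it stands.
- The arm moves only by the shell command python3 -m jog 'ROWS' [OPENING]. ROWS is a JSON object of lists of equal length, an entry for each row: "xyz": the shift along the world's x, y, z as a fraction of full scale, a list of three; "angular": the turn, a rotation vector about the world's x, y, z as a fraction of full scale, a list of three. In form: {"xyz": [[x, y, z], ...], "angular": [[wx, wy, wz], ...]}. A call has 1 to 10 rows; each row shifts and turns the pose as measured when the row begins; what a row does not reach is not made up. Full scale, the value 1, is 2 cm for a shift and 6 degrees for a turn. A row lasts 1/10 s, in which the tool goes at most 50 mm and 8.59 degrees, less where a joint would pass 70% of its speed; a pose out of reach is approached as far as the arm can. A call with a number of a shift or a turn outside -1 to 1 is refused whole. A call with a gripper value outside its range is refused whole. OPENING is the closure, from -1 (fully open) to 1 (shut), set as the call begins (- or left out, the last holds). The fingers move at their own pace and stop on an object; the grip force is fixed at half the most. Time passes only in rows, so rows that do not move let the fingers close. It gives the time, the measured TCP pose, the force and the opening at its end, in the units of the state.
- bot.get_obs(): the state, without advancing time (a new reading comes with each control period).
- capture(name): name is "scene" or "top"; returns the picture (480x640x3 uint8, red, green, blue); there is no depth.
- camera_params(name): a dict with "fx", "fy", "cx", "cy" (pixels), "rvec" (rotation vector, rad) and "tvec" (3), from world to camera coordinates, as OpenCV has them. Camera axes: x right, y down, z forward; pixel columns grow to the right and rows downward; lengths in mm; the calibration is good to about 2 mm. A picture is of the moment at which its call begins. camera_params takes no time and is no camera call.
- bot.close_job(): hands the job in, once; it reports no verdict.
The state is a dict: "time": time; "joint_positions": joint angles; "dq": joint speeds; "tau": joint torques, N m; "tool_pos": TCP position; "tcp_rot": TCP orientation; "contact_force": force on the tool from outside, world axes, zero at the start; "moment": the same for the moment, N m; "grip_width": finger opening in mm.
Only numpy, scipy, OpenCV 4.12 (cv2) and the standard library are available. Lean on these libraries where they do the work, as an engineer would, in place of code of your own. Each camera call takes 0.05 s, during which the arm holds its last target.

## Working session

There is one attempt and no reset: what is moved stays moved. The work goes in short steps, Python scripts to look and compute and a shell command to move; the robot and the scene stay as the last step left them, time stands still between calls to the robot, and variables do not carry over. Pictures are saved under pics/ and viewed, and the job is handed in when it is done.

```bash
mkdir -p pics; ls
python3 - <<'E'
from plant import bot,capture,camera_params
import cv2
for n in("scene","top"):
    cv2.imwrite(f"pics/{n}0.png",capture(n)[:,:,::-1]); print(n,camera_params(n))
print(bot.get_obs())
E
```

```text
pics
scene {'fx': 608.6680192430433, 'fy': 608.6680192430433, 'cx': 321.67869240927746, 'cy': 246.24792669510532, 'rvec': array([ 1.17907609,  2.53853876, -0.74504507]), 'tvec': array([ 255.13645853, -389.88705993, 1471.36119757])}
top {'fx': 469.3745776244545, 'fy': 469.3745776244545, 'cx': 320.8466170451634, 'cy': 240.27781160151005, 'rvec': array([ 2.23799337, -2.19511901,  0.04377089]), 'tvec': array([113.97598472, 593.43522421, 943.52610429])}
{'time': 0.1, 'joint_positions': array([-1.36403063e+00,  3.42669805e-01,  1.52491683e+00, -8.06257005e-06,
        1.27540573e+00, -1.46016194e-01]), 'dq': array([-0.0010787 , -0.00134182, -0.00254919, -0.0009557 , -0.00059548,
       -0.00092644]), 'tau': array([ 1.79956045e-03, -4.32003522e+01, -2.44694138e+01,  7.19071249e-02,
        5.26411249e-02, -5.85136513e-05]), 'tool_pos': array([ 181.32778015, -492.30461361,  226.10739404]), 'tcp_rot': array([-3.14139663e+00,  1.38593074e-03, -1.21801195e+00]), 'contact_force': array([ 0.12384621, -0.15750974, -0.70602899]), 'moment': array([ 0.03526561, -0.00028471,  0.0211536 ]), 'grip_width': 91.4943264743051}
```

View pics/scene0.png

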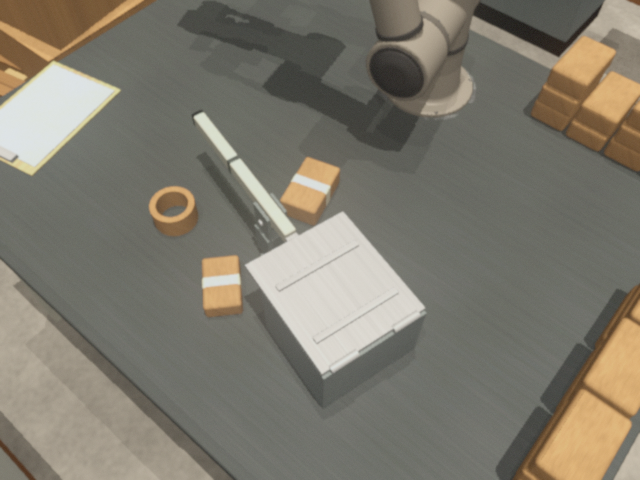

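View pics/top0.png

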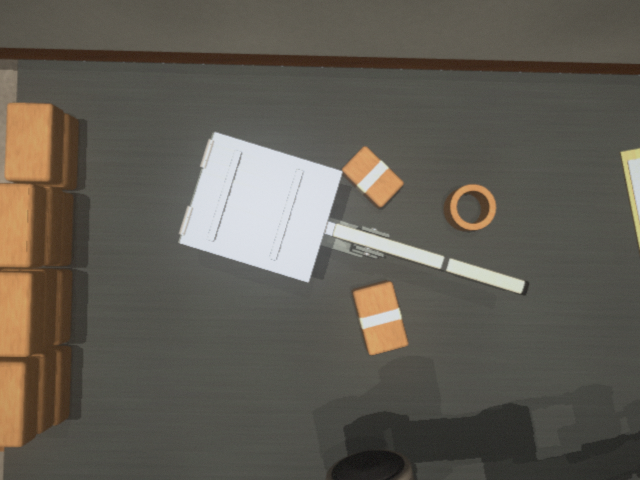

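The top view shows the bar running from about (328,228) at the flap to its black cap at about (527,288). One dark band crosses it at (445,264). The scene view agrees, with the cap at (197,115). I'll measure the bar on the z=150 plane and check it against both views.

```bash
cat > h.py <<'E'
import numpy as np,cv2
from plant import bot,capture,camera_params
def ray(n,uv,z):
    p=camera_params(n);R=cv2.Rodrigues(p['rvec'])[0];C=-R.T@p['tvec']
    d=R.T@np.array([(uv[0]-p['cx'])/p['fx'],(uv[1]-p['cy'])/p['fy'],1]);return C+d*(z-C[2])/d[2]
def proj(n,X):
    p=camera_params(n);K=np.array([[p['fx'],0,p['cx']],[0,p['fy'],p['cy']],[0,0,1.]])
    return cv2.projectPoints(np.array(X,float).reshape(-1,3),p['rvec'],p['tvec'],K,None)[0].reshape(-1,2)
E
python3 - <<'E'
from h import *
im=cv2.imread('pics/top0.png')
hsv=cv2.cvtColor(im,cv2.COLOR_BGR2HSV)
for n,roi in(("top",(325,215,540,300)),("scene",(185,100,305,245))):
    im=cv2.imread(f'pics/{n}0.png')
    x0,y0,x1,y1=roi;s=im[y0:y1,x0:x1]
    m=((s.min(2)>150)).astype('uint8')
    c,_=cv2.findContours(m,cv2.RETR_EXTERNAL,cv2.CHAIN_APPROX_NONE)
    for k in c:
        if cv2.contourArea(k)>100:
            r=cv2.minAreaRect(k);b=cv2.boxPoints(r)+[x0,y0]
            print(n,cv2.contourArea(k),b.round(1).tolist(),[ray(n,q,150)[:2].round(1).tolist() for q in b])
    cv2.imwrite(f'pics/{n}z.png',cv2.resize(s,None,fx=3.5,fy=3.5,interpolation=cv2.INTER_CUBIC))
E
```

```text
top 923.5 [[445.5, 270.1], [449.3, 257.8], [524.3, 280.9], [520.5, 293.2]] [[540.5, -88.0], [561.8, -94.3], [524.4, -224.7], [503.2, -218.3]]
top 1516.5 [[319.2, 231.2], [325.3, 214.0], [444.4, 256.6], [438.2, 273.7]] [[603.1, 130.7], [632.9, 120.7], [563.7, -85.8], [534.0, -75.5]]
scene 1276.0 [[220.2, 171.2], [238.9, 155.3], [309.9, 239.0], [291.2, 254.9]] [[590.0, -84.0], [539.8, -84.7], [596.9, 140.9], [641.8, 137.8]]
scene 592.5 [[192.5, 117.2], [201.9, 109.8], [237.0, 154.2], [227.6, 161.6]] [[527.8, -223.8], [501.8, -224.5], [540.3, -89.3], [564.7, -89.9]]
```

View pics/topz.png

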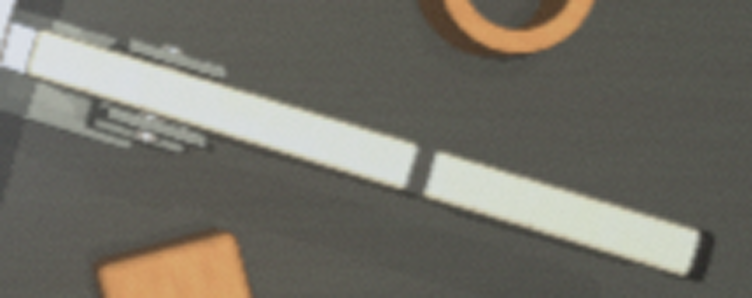

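View pics/scenez.png

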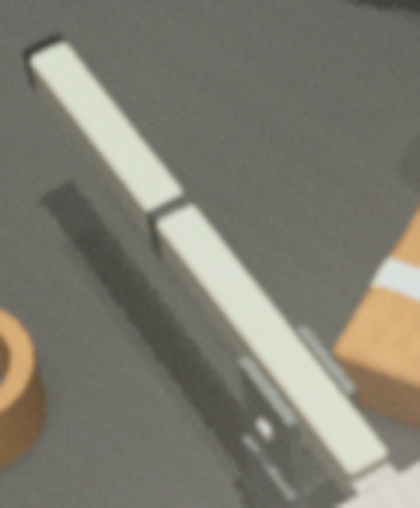

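Both views agree. The bar axis points along (-0.275,-0.961) to the long end, whose tip is near (512,-227), so the press point is near (523,-188,150). I'll go there with the gripper shut, jaws across the bar, at yaw ≈ -0.28.

```bash
python3 -m jog '{"xyz":[[0.95,0.85,0],[0.95,0.85,0],[0.95,0.85,0],[0.95,0.85,0],[0.95,0.85,0],[0.95,0.85,0],[0.95,0.85,0],[0.95,0.85,0],[0.95,0.85,0],[0.95,0.85,0]],"angular":[[0,0,0.5],[0,0,0.5],[0,0,0.5],[0,0,0.5],[0,0,0.5],[0,0,0.5],[0,0,0.5],[0,0,0.5],[0,0,0.5],[0,0,0.5]]}' 1
```

```text
time: 1.1
tool_pos: [374.2, -315.4, 222.0]
tcp_rot: [-3.141, 0.01, -0.68]
contact_force: [0.6, -0.2, -0.1]
grip_width: 16.4
```

```bash
python3 -m jog '{"xyz":[[0.93,0.79,0],[0.93,0.79,0],[0.93,0.79,0],[0.93,0.79,0],[0.93,0.79,0],[0.93,0.79,0],[0.93,0.79,0],[0.5,0.5,0],[0,0,0],[0,0,0]],"angular":[[0,0,0.48],[0,0,0.48],[0,0,0.48],[0,0,0.48],[0,0,0.48],[0,0,0.48],[0,0,0.48],[0,0,0.48],[0,0,0],[0,0,0]]}' 1
```

```text
time: 2.1
tool_pos: [519.3, -185.8, 218.1]
tcp_rot: [-3.139, 0.018, -0.255]
contact_force: [-0.3, 0.7, 0.3]
grip_width: 0.2
```

```bash
python3 -m jog '{"xyz":[[0.2,-0.13,-0.7],[0,0,-0.7],[0,0,-0.7],[0,0,0],[0,0,0]],"angular":[[0,-0.17,-0.22],[0,0,0],[0,0,0],[0,0,0],[0,0,0]]}' 1
python3 - <<'E'
from h import *
for n in("scene","top"):cv2.imwrite(f"pics/{n}1.png",capture(n)[:,:,::-1])
print(bot.get_obs()['tool_pos'],proj('scene',[[523,-188,150],bot.get_obs()['tool_pos']]))
im=cv2.imread('pics/scene1.png')[60:260,130:330];cv2.imwrite('pics/s1z.png',cv2.resize(im,None,fx=3,fy=3,interpolation=cv2.INTER_CUBIC))
E
```

```text
time: 2.6
tool_pos: [520.0, -192.7, 175.8]
tcp_rot: [-3.136, 0.0, -0.288]
contact_force: [0.0, -0.1, 0.1]
grip_width: 0.8
[ 520.25653467 -192.52747156  176.07330455] [[207.01477504 124.38712607]
 [204.34241926 112.85127101]]
```

View pics/s1z.png

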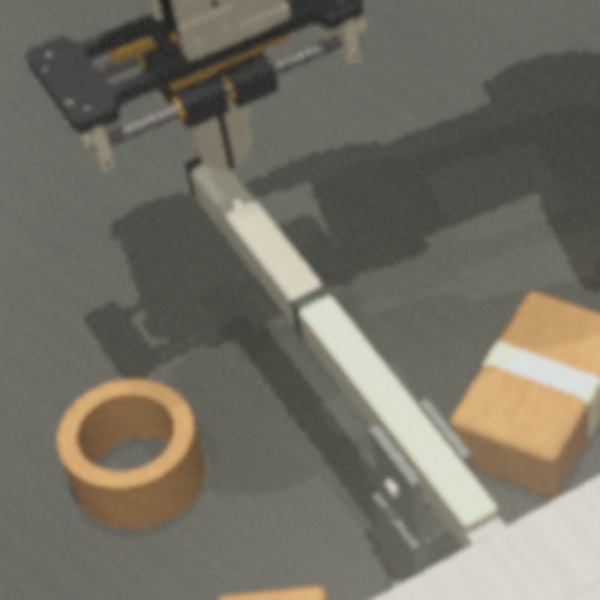

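View pics/top1.png

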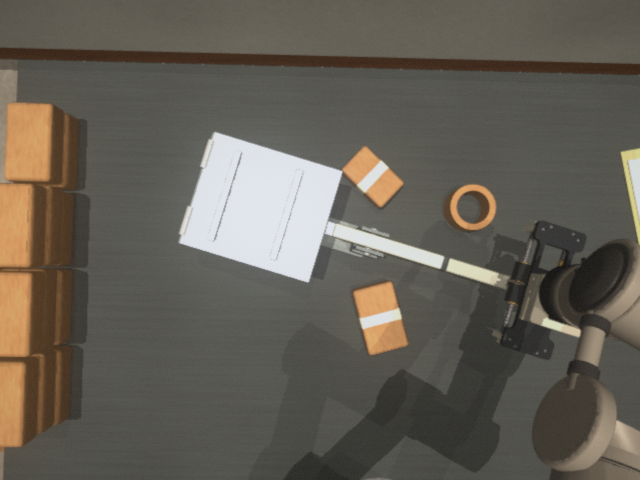

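The tool is over the bar near its long end (top (517,275)), jaws across, and the packs and roll are well clear. I'll trim xy and come down to the touch.

```bash
python3 -m jog '{"xyz":[[0.15,0.22,-0.3],[0,0,-0.3],[0,0,-0.2],[0,0,-0.1],[0,0,0]],"angular":[[0,0,0],[0,0,0],[0,0,0],[0,0,0],[0,0,0]]}' 1
```

```text
time: 3.2
tool_pos: [524.0, -188.0, 158.0]
tcp_rot: [-3.137, -0.003, -0.287]
contact_force: [0.3, -0.8, 0.3]
grip_width: 0.6
```

```bash
python3 -m jog '{"xyz":[[0,0,-0.15],[0,0,-0.15],[0,0,-0.15],[0,0,-0.15],[0,0,-0.15]],"angular":[[0,0,0],[0,0,0],[0,0,0],[0,0,0],[0,0,0]]}' 1
```

```text
time: 3.7
tool_pos: [525.3, -189.0, 144.4]
tcp_rot: [-3.138, -0.008, -0.287]
contact_force: [-1.4, -0.4, 7.3]
grip_width: 0.4
```

Contact is made at 7 N and the bar is sinking. I'll keep going, tilting with the bar.

```bash
python3 -m jog '{"xyz":[[-0.03,0.02,-0.2],[-0.03,0.02,-0.2],[-0.03,0.02,-0.2],[-0.03,0.02,-0.2],[-0.03,0.02,-0.2],[-0.03,0.02,-0.2]],"angular":[[0.15,-0.02,0],[0.15,-0.02,0],[0.15,-0.02,0],[0.15,-0.02,0],[0.15,-0.02,0],[0.15,-0.02,0]]}' 1
```

```text
time: 4.3
tool_pos: [525.7, -190.3, 126.8]
tcp_rot: [-3.047, -0.009, -0.287]
contact_force: [-1.3, -0.3, 7.1]
grip_width: 0.4
```

```bash
python3 -m jog '{"xyz":[[-0.06,0.04,-0.2],[-0.06,0.04,-0.2],[-0.05,0.03,-0.2],[-0.05,0.03,-0.2],[-0.05,0.03,-0.2],[-0.05,0.03,-0.2],[-0.05,0.03,-0.2],[-0.05,0.03,-0.2]],"angular":[[0.17,-0.06,0],[0.17,-0.06,0],[0.17,-0.06,0],[0.17,-0.06,0],[0.17,-0.06,0],[0.17,-0.06,0],[0.17,-0.06,0],[0.17,-0.06,0]]}' 1
python3 - <<'E'
from h import *
for n in("scene","top"):cv2.imwrite(f"pics/{n}2.png",capture(n)[:,:,::-1])
E
```

```text
time: 5.1
tool_pos: [524.9, -189.7, 103.6]
tcp_rot: [-2.895, -0.043, -0.293]
contact_force: [0.6, 0.1, 6.2]
grip_width: 0.6
```

View pics/scene2.png

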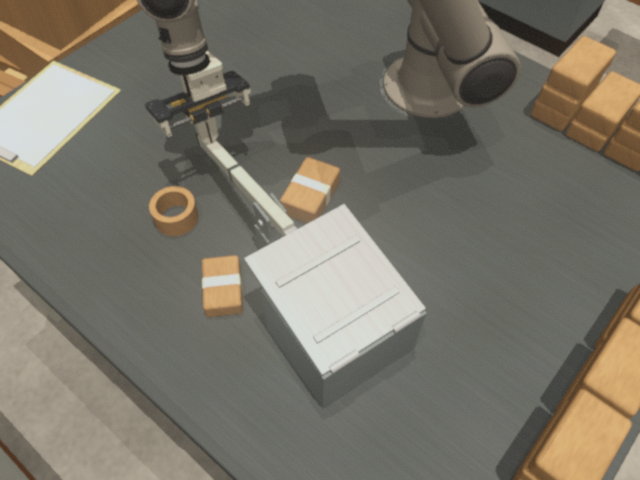

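The flap's free edge is rising (its near corner moved from about (343,213) to (343,207)), and the bar, packs and roll are in place. I'll continue.

```bash
python3 -m jog '{"xyz":[[-0.05,0.05,-0.2],[-0.04,0.04,-0.2],[-0.04,0.04,-0.2],[-0.04,0.04,-0.2],[-0.04,0.04,-0.2],[-0.04,0.04,-0.2],[-0.04,0.04,-0.2],[-0.04,0.04,-0.2],[-0.04,0.04,-0.2],[-0.04,0.04,-0.2]],"angular":[[0.08,-0.03,0],[0.08,-0.03,0],[0.08,-0.03,0],[0.08,-0.03,0],[0.08,-0.03,0],[0.08,-0.03,0],[0.08,-0.03,0],[0.08,-0.03,0],[0.08,-0.03,0],[0.08,-0.03,0]]}' 1
```

```text
time: 6.2
tool_pos: [525.6, -185.9, 73.5]
tcp_rot: [-2.805, -0.076, -0.304]
contact_force: [0.8, 1.3, 7.2]
grip_width: 0.8
```

```bash
python3 -m jog '{"xyz":[[-0.04,0,-0.2],[-0.04,0,-0.2],[-0.04,0,-0.2],[-0.02,0,-0.15],[0,0,-0.1]],"angular":[[0.07,-0.02,0],[0.07,-0.02,0],[0.07,-0.02,0],[0.05,0,0],[0,0,0]]}' 1
python3 - <<'E'
from h import *
for n in("scene","top"):cv2.imwrite(f"pics/{n}3.png",capture(n)[:,:,::-1])
o=bot.get_obs();print(o['tool_pos'],o['contact_force'],o['tcp_rot'])
E
```

```text
time: 6.7
tool_pos: [526.6, -184.7, 61.2]
tcp_rot: [-2.771, -0.082, -0.309]
contact_force: [-0.8, 0.2, 8.0]
grip_width: 0.6
[ 526.57828932 -184.7002367    61.12933339] [0.92754446 2.39385842 6.3693309 ] [-2.77107803 -0.08219465 -0.30901323]
```

View pics/scene3.png

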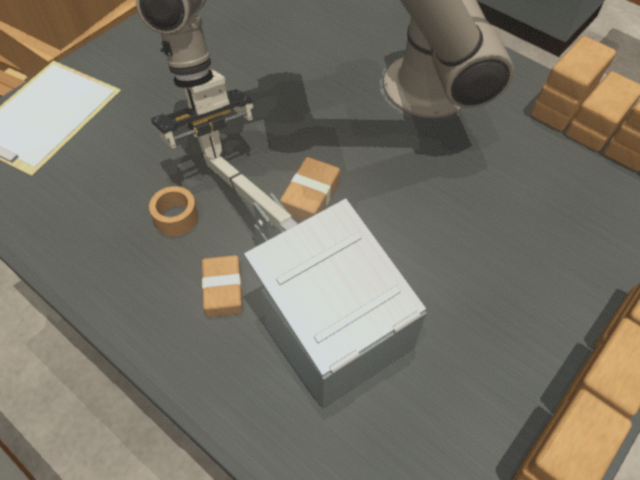

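View pics/top3.png

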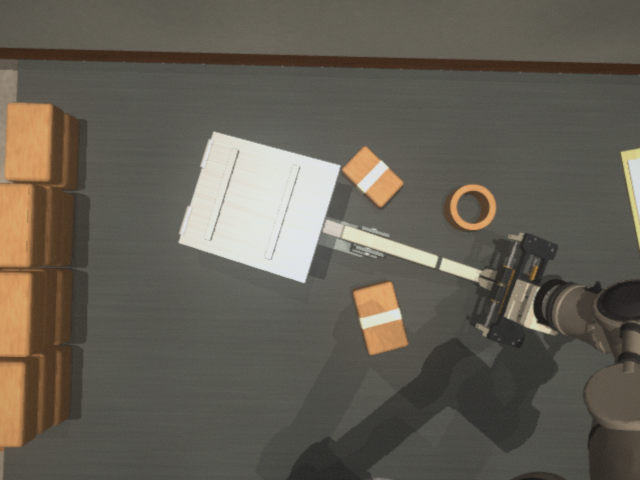

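The flap is visibly tilted open, the bar sits on its pivot between the cheeks, and the bystanders haven't moved. I'll triangulate the flap's free-edge corners to get the lift, before vs now.

Run:
```python
from h import *
def cor(n,k,a):
    # extreme flap corner refined
    g=cv2.cvtColor(cv2.imread(f'pics/{n}{k}.png'),cv2.COLOR_BGR2GRAY)
    return cv2.cornerSubPix(g,np.array([[a]],np.float32),(6,6),(-1,-1),(3,50,.01))[0,0]
def P(n):
    p=camera_params(n);K=np.array([[p['fx'],0,p['cx']],[0,p['fy'],p['cy']],[0,0,1.]])
    return K@np.c_[cv2.Rodrigues(p['rvec'])[0],p['tvec']]
g={'0':[((247,266),(342,171)),((343,213),(309,281))],'3':[((246,252),(340,166)),((347,201),(304,282))]}
for k in g:
  for s,t in g[k]:
    a,b=cor('scene',k,s),cor('top',k,t)
    X=cv2.triangulatePoints(P('scene'),P('top'),a.astype(float),b.astype(float));X=(X[:3]/X[3]).ravel();print(k,a,b,X.round(1))
# bystander change
a,b=[cv2.imread(f'pics/top{k}.png').astype(int) for k in'03']
for x0,y0,x1,y1 in((345,145,405,210),(448,183,498,232),(350,280,410,357)):
    print([ (lambda m:np.argwhere(m).mean(0).round(2))((i[y0:y1,x0:x1,2]-i[y0:y1,x0:x1,0])>50) for i in(a,b)])
```

```text
0 [247. 266.] [341.90186 170.62138] [706.9  95.4 150.8]
0 [342.45828 210.743  ] [308.11252 282.02295] [516.2 147.7 154. ]
3 [243.2467 253.2995] [340.60187 165.96735] [708.9  97.5 194.7]
3 [345.38223 197.78532] [304.07913 282.83286] [517.7 153.5 198. ]
[array([31.37, 27.7 ]), array([31.35, 27.61])]
[array([23.65, 24.44]), array([23.7, 24.5])]
[array([37.8 , 30.14]), array([37.65, 30.02])]
```

Both corners have risen about 44 mm. I'll go a few mm further for margin, then check that it holds.

```bash
python3 -m jog '{"xyz":[[-0.03,0,-0.15],[0,0,-0.1]],"angular":[[0.03,0,0],[0.02,0,0]]}' 1
python3 - <<'E'
from h import *
for i in range(6):
    capture('top'); o=bot.get_obs();print(o['time'],o['tool_pos'].round(1),o['contact_force'].round(1),abs(o['dq']).max().round(4))
cv2.imwrite('pics/scene4.png',capture('scene')[:,:,::-1][90:330,130:450])
E
```

```text
time: 7.0
tool_pos: [527.3, -184.3, 58.1]
tcp_rot: [-2.764, -0.084, -0.31]
contact_force: [-1.1, 1.1, 7.2]
grip_width: 0.3
7.05 [ 527.3 -184.3   58. ] [-0.7  1.6  7.7] 0.0083
7.1 [ 527.2 -184.3   58. ] [-0.1  1.3  6.9] 0.0024
7.15 [ 527.2 -184.4   58.1] [-0.1  2.1  6.3] 0.0028
7.2 [ 527.2 -184.3   58.1] [-0.6  1.5  6.5] 0.0019
7.25 [ 527.2 -184.3   58.1] [-0.9  1.6  5.7] 0.0016
7.3 [ 527.2 -184.3   58.1] [-0.6  1.2  5.5] 0.002
```

View pics/scene4.png

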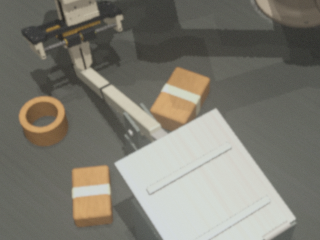

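The arm holds steady at z = 58 with about 6 N on the bar. The picture shows the flap open (near corner (217,112) in the crop), the bar on its pivot and the bystanders in place. I'm handing in.

```bash
python3 -c "
from plant import bot
print(bot.close_job())"
```

```text
the job is handed in; nothing more can be done
None
```

I pressed the long end of the bar down about 92 mm with the closed fingertips, tilting the tool along with the bar. I handed the job in at about 7.3 s while still pressing.

- **Flap lift:** the two-view measurement gave both free-edge corners about 44 mm up. I then pressed about 3 mm further, so the lift should be roughly 45 mm. I did not triangulate again after that last step.
- **Holding:** over the last 0.3 s the tool stayed at z ≈ 58 mm. The measured push drifted from about 7 N down to 5.5 N, within noise of about 1 N.
- **Force:** the highest reading I saw during the job was about 8 N.
- **Bystanders:** the packs and the roll had moved less than 0.2 px in the top view, checked just before the final 3 mm.
- **Placement:** I guided the tool by TCP readings, and at the end they put it about 2–3 mm sideways of the bar's centre line. The press was steady and the bar stayed between its cheeks.

No check failed or disagreed.

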